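# Close up the terminal row

### The arm

A 7-joint arm with a two-finger parallel gripper is mounted at the origin on the work surface. World frame = base frame: x ahead of the robot, y to its left, z up, the work surface at z = 0. Lengths are in m, angles in rad, forces in N, time in s.
With the tool pointing down it reaches from about 0.4 to 0.9 m from the base axis. Payload 5.5 kg.
Tool frame: the origin (TCP) lies on the centre line of the jaws, within the pads' length; the fingertips stand 11 mm ahead of it and the grasp point (between the pads) lies 8 mm behind it; z points along the fingers, y is the direction in which the jaws open and shut (so a half turn about z gives the same grasp; the last joint's range is limited). The gripper opens to 85 mm and grips with 20 to 120 N. Pads are 22 mm wide; open, the fingers measure 114 mm over their backs; the gripper's body (76 mm by 85 mm) begins 54 mm behind the grasp point. The pads swing forward as they close: fully open they stand 13 mm farther back than shut.
Start: joints at [-1.047, 0.501, -0.427, 1.55, 0.221, 1.138, -0.21], TCP at [0.168, 0.628, 0.242] pointing down, gripper open.
Joint ranges: [-2.88, 2.88], [-0.31, 2.03], [-1.54, 1.56], [0.2, 2.42], [-1.41, 4.55], [0.19, 2.02], [-2.57, 2.57]. Speed limits (rad/s): [2.57, 2.57, 3.14, 3.14, 3.14, 3.14, 3.14].

### API

Orientations are given as [roll, pitch, yaw] about the fixed x, y, z axes, in that order (R = Rz(yaw) Ry(pitch) Rx(roll)).
In Python, from rig import manip gives the robot as it stands. The module is installed in compiled form; this text tells all that it offers. Calls block until the motion is done:
- manip.move_ptp(position, orientation): joint-space move of the TCP to a pose.
- manip.move_straight(position, rate=0.15, frame=None): straight line of the TCP; frame=None keeps the orientation; rate is the mean speed in m/s.
- manip.set_joints(angles): joint-space move.
- manip.ungrasp() and manip.grab(grasp_force=None): open the fingers fully, or close them until they stop; grasp_force is the grip in N (None keeps the last).
- manip.sleep(seconds).
- manip.ik(position, orientation): joint angles nearest the present ones, or None.
- manip.read_state(): the state.
- manip.camera(name): name is "scene" or "side" or "wrist"; returns (picture, depth): 400x640x3 uint8, blue, green, red; 400x640 float32, m along the optical axis (not along the pixel's ray), 0 where there is no reading.
- manip.camera_params(name): a dict with "K" (3x3 intrinsics, pixels), "xyz" and "attitude" of the camera in the world; the wrist camera has in their place "mount" (4x4, takes a point from camera to tool coordinates, whose origin is the TCP and whose axes are the flange's). Camera axes: x right, y down, z forward; pixel columns grow to the right and rows downward; lengths in m; the calibration is good to about 2 mm. The wrist camera is an equidistant fisheye: a pixel r from the principal point sees the ray r / f radians off the axis. A picture is of the moment at which its call begins: read the wrist's pose just before it. camera_params takes no time and is no camera call.
A pose or a line that the arm cannot do raises manip.IKError and nothing moves.
- manip.job_done(): hands the job in, once; it reports no verdict.
Trained networks look in the newest picture that a camera, given by its name, has taken for a name from the list of things; names that differ only in an ending like _2 or _b are one class to them, and where a whole thing is asked for, a point or a joint stands for the part that bears it (a point fixed in the world has none). Each returns a list of dicts, best first, with "score" (0 to 1); they miss things now and then, are a little off and sometimes report something else, mostly with a low value. They report only what shows in the picture. A call takes as long as a camera call. They do not tell look-alikes from the thing itself.
- manip.masks_of(name, camera): "region" (400x640 bool, what is visible of it).
- manip.landmark_of(name, camera): "location" ([x, y, z] in m, in the coordinates of the camera as it stood for that picture, good to about 4 mm: a listed point, or the origin of a listed thing).
The state is a dict: "time_s": time; "q": joint angles; "dq": joint speeds; "joint_efforts": joint torques, N m; "eef_pos": TCP position; "tool_rot": TCP orientation; "contact_force": force on the tool from outside, world axes, zero at the start; "torque": the same for the moment, N m; "gripper_width": finger opening in m.
Only numpy, scipy, OpenCV 4.12 (cv2) and the standard library are available. Lean on these libraries where they do the work, as an engineer would, in place of code of your own. Each camera call takes 0.05 s, during which the arm holds its last target.

### The job

Push the row of five terminal blocks along the mounting rail, all together as one train, until the leading block is hard against the tall end stop and no gaps are left in the row. Push gently from the row's free end, the end farthest from the stop: keep the row together, do not push on the inner blocks, do not grip or lift any block, and leave the other things on the bench where they are. Finish with the hand clear.

Things in the scene. Friction and masses are not known exactly. Their poses are not given: they have to be found in the camera images.
- rail: straight steel mounting rail fixed to the bench, 360 mm long, 35 mm wide, its flat top 20 mm above the bench. Origin: middle of the rail at bench height. Its y axis runs along the rail, z up. At the start at least 70 mm of rail is free at each end of the row; the row slides on dry friction, 1 to 3 N in all.
- end_stop: tall grey end stop fixed across the rail near one end (either): 66 mm wide across the rail, 16 mm thick along it, top 78 mm above the bench, a screw head on top. Origin: on the rail's centre line at bench height, at the middle of its thickness, so its faces lie 8 mm either way along the rail. Axes as the rail's.
- end_cap: low grey cap fixed over the other end of the rail, 16 mm long, top 24 mm above the bench. Not a stop. Origin: on the rail's centre line at bench height, middle of its length.
- block0: number 1 of five alike beige terminal blocks standing face to face (0.3 mm gaps) in order along the rail's +y: loose, astride the rail with 1 mm play each side, 22 mm thick along it, 64 mm wide (upper half 46), top 70 mm above the bench, skirts 10 mm below the rail top, about 60 g. Origin: middle of thickness and width, at rail-top height; y along the rail, z up.
- block1: number 2 of five alike beige terminal blocks standing face to face (0.3 mm gaps) in order along the rail's +y: loose, astride the rail with 1 mm play each side, 22 mm thick along it, 64 mm wide (upper half 46), top 70 mm above the bench, skirts 10 mm below the rail top, about 60 g. Origin: middle of thickness and width, at rail-top height; y along the rail, z up.
- block2: number 3 of five alike beige terminal blocks standing face to face (0.3 mm gaps) in order along the rail's +y: loose, astride the rail with 1 mm play each side, 22 mm thick along it, 64 mm wide (upper half 46), top 70 mm above the bench, skirts 10 mm below the rail top, about 60 g. Origin: middle of thickness and width, at rail-top height; y along the rail, z up.
- block3: number 4 of five alike beige terminal blocks standing face to face (0.3 mm gaps) in order along the rail's +y: loose, astride the rail with 1 mm play each side, 22 mm thick along it, 64 mm wide (upper half 46), top 70 mm above the bench, skirts 10 mm below the rail top, about 60 g. Origin: middle of thickness and width, at rail-top height; y along the rail, z up.
- block4: number 5 of five alike beige terminal blocks standing face to face (0.3 mm gaps) in order along the rail's +y: loose, astride the rail with 1 mm play each side, 22 mm thick along it, 64 mm wide (upper half 46), top 70 mm above the bench, skirts 10 mm below the rail top, about 60 g. Origin: middle of thickness and width, at rail-top height; y along the rail, z up.
- cap_large: bystander, loose: blue can capacitor, upright, 25 mm diameter, 42 mm tall. Origin: centre of its underside.
- cap_small: bystander, loose: black can capacitor, upright, 18 mm diameter, 32 mm tall. Origin: centre of its underside.
- heatsink: bystander, loose: finned aluminium heat sink, 40 x 44 x 28 mm tall. Origin: centre of its underside.
- transformer: bystander, loose: small steel and copper transformer, 58 x 50 x 40 mm tall. Origin: centre of its underside.
- spool: bystander, loose: white spool, upright, 64 mm diameter, 46 mm tall. Origin: centre of its underside.
- screwdriver: bystander, loose: screwdriver with a black handle, lying on the bench, about 0.2 m long. Origin: centre of its underside or thereabouts.
- board: bystander, loose: green circuit board with parts on it, 100 x 140 mm, up to 24 mm tall. Origin: centre of its underside.
Mind the look-alikes: they are no part of the job. What is shaped like the block3 but red or yellow is not meant.

How it is judged:
By the outcome, as a careful person would: the job done as asked, in the order asked, and still so for the second after the job is handed in, with the robot touching nothing.
It also fails if it takes over 40 s, if anything falls off the work surface, if the arm or the gripper's body presses on something with over 40 N, if the wrist force passes 120 N, or if a joint passes its speed limit or range.

## Working session

There is one attempt and no reset: what is moved stays moved. The work goes in short steps, each a Python script; the robot and the scene stay as the last script left them, time stands still between calls to the robot, and variables do not carry over. Pictures are saved under pics/ and viewed, and the job is handed in when it is done.

```bash
mkdir -p pics; python3 - <<'E'
from rig import manip
import cv2,numpy as np
for c in ["scene","side"]:
    p,d=manip.camera(c); cv2.imwrite(f"pics/{c}0.png",p); np.save(f"{c}d.npy",d); print(c,manip.camera_params(c))
print(manip.read_state())
print(manip.camera_params("wrist"))
E
```

```text
scene {'K': array([[414.08022271,   0.        , 317.49902163],
       [  0.        , 414.08022271, 200.07635475],
       [  0.        ,   0.        ,   1.        ]]), 'xyz': array([1.15129842, 0.45570633, 1.04750831]), 'attitude': array([-2.4974352 ,  0.00366184,  2.20935033])}
side {'K': array([[474.92744687,   0.        , 318.11812478],
       [  0.        , 474.92744687, 191.37821615],
       [  0.        ,   0.        ,   1.        ]]), 'xyz': array([0.2514721 , 1.08266656, 1.19893116]), 'attitude': array([-2.37349082e+00, -1.72753532e-03, -2.84443355e+00])}
{'time_s': 0.1, 'q': array([-1.04678258,  0.50176229, -0.42682042,  1.55131265,  0.2208123 ,
        1.1382574 , -0.21032861]), 'dq': array([-8.04151304e-05, -3.00723973e-03, -1.87936302e-04, -2.66476088e-03,
        1.78170029e-03,  1.23911272e-03,  2.89674222e-03]), 'joint_efforts': array([-1.10664251e-02, -5.70816314e+01, -5.83813772e+00, -2.81748641e+01,
        1.06694171e-02,  5.59437729e-03, -8.00733453e-07]), 'eef_pos': array([0.16749735, 0.62745504, 0.24137267]), 'tool_rot': array([-3.13990945e+00, -7.09562507e-05,  2.88080853e+00]), 'contact_force': array([-0.57243178,  0.42892329, -0.31212222]), 'torque': array([ 0.00748411, -0.00142579,  0.03376556]), 'gripper_width': 0.08524784396761628}
{'K': array([[309.70691629,   0.        , 320.04769147],
       [  0.        , 309.70691629, 201.97706624],
       [  0.        ,   0.        ,   1.        ]]), 'mount': array([[ 5.23301931e-04, -9.48033285e-01, -3.18170735e-01,
         8.33992564e-02],
       [ 9.99999735e-01,  6.57070084e-04, -3.13110250e-04,
        -3.12221881e-04],
       [ 5.05899410e-04, -3.18170486e-01,  9.48033378e-01,
        -1.31098044e-01],
       [ 0.00000000e+00,  0.00000000e+00,  0.00000000e+00,
         1.00000000e+00]])}
```

View pics/scene0.png

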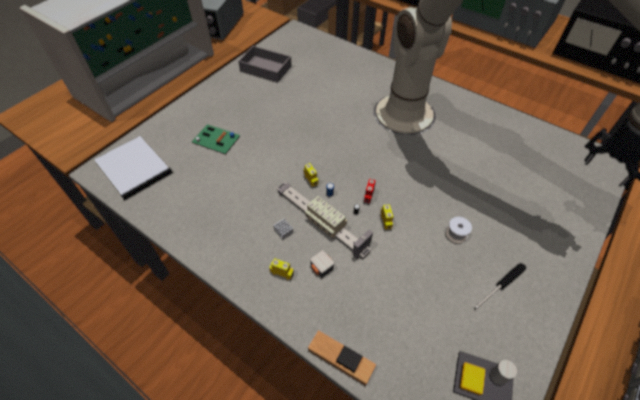

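View pics/side0.png

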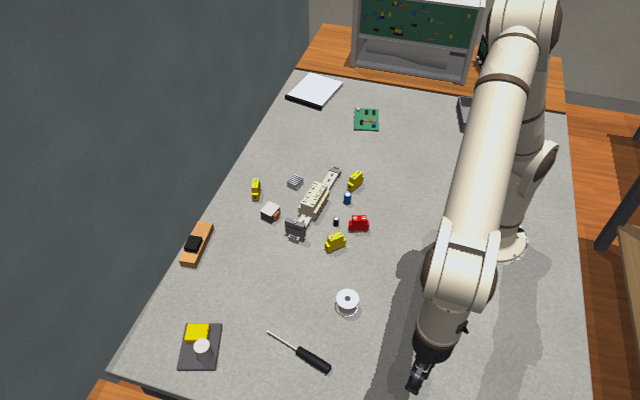

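The scene picture shows the beige row at about (326,213), the tall stop at (363,242) and the low cap at (284,189). The side view agrees: row (313,198), stop (296,228). Red and yellow look-alikes stand off the rail. Next I measure positions.

```bash
cat > h.py <<'E'
from rig import manip
import numpy as np,cv2
from scipy.spatial.transform import Rotation as R
def cam_pose(c,st=None):
    p=manip.camera_params(c)
    if c=="wrist":
        T=np.eye(4);T[:3,:3]=R.from_euler('xyz',st['tool_rot']).as_matrix();T[:3,3]=st['eef_pos']
        T=T@p['mount'];return p['K'],T[:3,:3],T[:3,3]
    return p['K'],R.from_euler('xyz',p['attitude']).as_matrix(),p['xyz']
def cloud(c,d,st=None):
    K,Rm,t=cam_pose(c,st)
    v,u=np.mgrid[:400,:640].astype(float)
    x=(u-K[0,2])/K[0,0];y=(v-K[1,2])/K[1,1]
    if c=="wrist":
        r=np.hypot(x,y)+1e-9;th=np.minimum(r,1.5);s=np.tan(th)/r;x=x*s;y=y*s
    P=np.stack([x*d,y*d,d],-1)
    return P@Rm.T+t
E
python3 - <<'E'
from h import *
for c in ["scene","side"]:
    p,d=manip.camera(c);K,Rm,t=cam_pose(c);W=cloud(c,d)
    for n in ["rail","end_stop","end_cap","block0","block4","cap_large","cap_small","heatsink","transformer","spool"]:
        for l in manip.landmark_of(n,c)[:5]:
            q=np.array(l['location']);w=Rm@q+t;px=K@q/q[2]
            print(c,n,round(l['score'],2),w.round(4),px[:2].round())
    np.save(f"W{c}.npy",W)
    # blocks cloud
    m=(W[...,2]>.065)&(W[...,2]<.09)&(d>0)
    n,lab,stt,cen=cv2.connectedComponentsWithStats(m.astype(np.uint8))
    for i in range(1,n):
        if stt[i,4]>15: print(stt[i],W[lab==i].mean(0).round(3))
print(manip.read_state()['time_s'])
E
```

```text
scene end_stop 0.53 [ 0.5945  0.1947 -0.0017] [361. 251.]
scene end_cap 0.58 [ 0.5611 -0.1242 -0.0028] [283. 193.]
scene block0 0.76 [0.7888 0.0569 0.0073] [281. 273.]
scene block0 0.75 [0.5743 0.0328 0.0214] [320. 215.]
scene block0 0.74 [0.5828 0.1034 0.0221] [338. 228.]
scene block0 0.68 [ 0.4723 -0.0797  0.0104] [311. 179.]
scene block0 0.66 [0.4129 0.1052 0.0088] [369. 194.]
scene block4 0.76 [0.7888 0.0569 0.0073] [281. 273.]
scene block4 0.75 [0.5743 0.0328 0.0214] [320. 215.]
scene block4 0.74 [0.5828 0.1034 0.0221] [338. 228.]
scene block4 0.68 [ 0.4723 -0.0797  0.0104] [311. 179.]
scene block4 0.66 [0.4129 0.1052 0.0088] [369. 194.]
scene cap_large 0.63 [ 0.479  -0.0025 -0.0019] [329. 194.]
scene cap_large 0.54 [ 3.762e-01  3.896e-01 -1.000e-04] [456. 233.]
scene cap_small 0.5 [ 0.486   0.1044 -0.0029] [356. 212.]
scene heatsink 0.8 [ 0.674  -0.025  -0.0016] [285. 232.]
scene transformer 0.77 [0.7043 0.1377 0.0041] [323. 267.]
scene transformer 0.38 [ 0.5166 -0.4716 -0.002 ] [216. 139.]
scene transformer 0.18 [ 0.4761 -0.0047 -0.0005] [329. 193.]
scene transformer 0.16 [0.5
[... 1410 characters left out ...]
336. 224.]
side cap_small 0.48 [0.4913 0.103  0.0028] [335. 224.]
side heatsink 0.75 [ 0.6765 -0.029   0.002 ] [295. 185.]
side transformer 0.53 [0.7046 0.134  0.0021] [271. 216.]
side transformer 0.36 [ 5.208e-01 -4.700e-01  3.000e-04] [366. 120.]
side spool 0.7 [0.3794 0.3864 0.0019] [346. 306.]
[   0    0  265  301 1961] [1.276 0.036 0.078]
[351  38  12  18  53] [ 0.668 -0.889  0.077]
[366  44  82  23 416] [ 0.438 -0.898  0.078]
[479  46   8  15  44] [ 0.108 -1.016  0.077]
[464  66   6   8  30] [ 0.166 -0.85   0.078]
[301 181  26  28 376] [0.578 0.058 0.071]
[285 218  21  12 136] [0.596 0.197 0.076]
[501 228  18  12  81] [-0.036  0.05   0.077]
[194 338  17  17 214] [0.69  0.642 0.072]
1.2
```

```bash
python3 - <<'E'
from h import *
import math
for y in [83.2,-96.8]:
    for pos in ([.57,-.02,.2],[.57,-.02,.04],[.579,.06,.05]):
        print(y,pos,manip.ik(pos,[math.pi,0,math.radians(y)]))
# the camera lies 83mm along tool x: look from above the row middle
yaw=math.radians(83.2); u=np.array([math.cos(yaw),math.sin(yaw)])
c=np.array([.578,.05])-u*.04
manip.move_ptp([c[0],c[1],.22],[math.pi,0,yaw])
manip.grab(20)
st=manip.read_state();p,d=manip.camera("wrist")
cv2.imwrite("pics/w1.png",p);np.savez("w1.npz",p=p,d=d,pos=st['eef_pos'],rot=st['tool_rot'])
print(st['eef_pos'],st['tool_rot'],st['time_s'],st['contact_force'],st['gripper_width'],d[200,320])
E
```

```text
83.2 [0.57, -0.02, 0.2] [-0.15586901  0.37450092  0.17953674  1.81355689 -0.07979755  0.96051654
 -0.061422  ]
83.2 [0.57, -0.02, 0.04] [-0.11573027  0.60435575  0.13260419  1.89731015 -0.12482731  0.64779795
 -0.02536296]
83.2 [0.579, 0.06, 0.05] [-0.22033245  0.60102026  0.09155719  1.86425942 -0.08232432  0.67992708
 -0.19936064]
-96.8 [0.57, -0.02, 0.2] [-0.90663544  0.811153    1.35663586  1.83572293 -0.84851169  1.23550776
 -2.54462457]
-96.8 [0.57, -0.02, 0.04] [-0.8697211   1.20638882  1.34693331  1.92058815 -1.28901037  1.24823427
 -2.29696383]
-96.8 [0.579, 0.06, 0.05] [ 0.22680197  0.6565164  -0.49241468  1.84800632  0.43889168  0.74646203
  2.51600744]
[0.57326143 0.01022664 0.22000628] [3.14158910e+00 1.83548518e-05 1.45204721e+00] 4.5833 [ 0.18135534  0.16791988 -0.1913057 ] 2.4311865080738833e-05 0.34900853
```

View pics/w1.png

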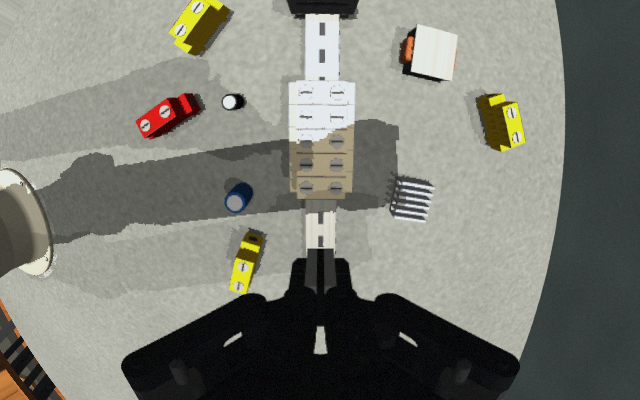

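The wrist view shows the five beige blocks from rows 82 to 198, the stop at the top (322,5), and the free end facing the closed fingers at (320,255). The red and yellow look-alikes stand clear of the rail. Next I take the row's ends from the depth.

```bash
python3 - <<'E'
from h import *
z=np.load("w1.npz");st=dict(eef_pos=z['pos'],tool_rot=z['rot']);d=z['d']
W=cloud("wrist",d,st);v,u=np.mgrid[:400,:640]
m=(u>270)&(u<375)&(v<235)&(d>0)
for lo,hi in((.06,.076),(.0765,.09),(.015,.023)):
    k=m&(W[...,2]>lo)&(W[...,2]<hi);P=W[k]
    if len(P)<20: print(len(P));continue
    print(lo,len(P),P.mean(0).round(4),P.min(0).round(4),P.max(0).round(4))
    if lo==.06:
        r=cv2.minAreaRect(P[:,:2].astype(np.float32));print(r)
        vx=cv2.fitLine(P[:,:2].astype(np.float32),cv2.DIST_L2,0,.01,.01).ravel();print(vx)
    if lo==.015:
        vx=cv2.fitLine(P[:,:2].astype(np.float32),cv2.DIST_L2,0,.01,.01).ravel();print('rail',vx,np.degrees(np.arctan2(vx[1],vx[0])))
# profile along column centre
for c in (322,):
    for r in range(0,260,6): print(r,W[r,c].round(4))
# other objects heights near
E
```

```text
0.06 6226 [0.5789 0.0622 0.0695] [ 0.5488 -0.0022  0.06  ] [0.6266 0.1918 0.0728]
((0.5824239253997803, 0.09413748979568481), (0.18929070234298706, 0.06483417004346848), 82.62738800048828)
[0.1277523  0.9918061  0.578932   0.06218823]
0
0.015 3309 [0.5826 0.0919 0.0195] [ 0.5471 -0.0603  0.015 ] [0.6269 0.1912 0.023 ]
rail [0.12517275 0.992135   0.5826187  0.09192262] 82.809265
0 [0.5945 0.1876 0.0661]
6 [0.5946 0.1877 0.0465]
12 [0.5946 0.1865 0.0287]
18 [0.5942 0.1825 0.019 ]
24 [0.5934 0.1758 0.0184]
30 [0.5926 0.169  0.0184]
36 [0.5917 0.1619 0.0201]
42 [0.5909 0.1555 0.0192]
48 [0.5902 0.1489 0.019 ]
54 [0.5894 0.1425 0.0181]
60 [0.5886 0.1357 0.0195]
66 [0.5878 0.1293 0.0191]
72 [0.5871 0.1228 0.0195]
78 [0.5863 0.1165 0.0186]
84 [0.585  0.1072 0.0703]
90 [0.5843 0.1018 0.0696]
96 [0.5837 0.0964 0.0695]
102 [0.583  0.091  0.0703]
108 [0.5824 0.0855 0.0691]
114 [0.5818 0.0801 0.0695]
120 [0.5811 0.0746 0.0684]
126 [0.5805 0.0693 0.0704]
132 [0.5798 0.0637 0.0687]
138 [0.5792 0.0582 0.0689]
144 [0.5785 0.0526 0.0681]
150 [0.5779 0.0472 0.0688]
156 [0.5772 0.0418 0.07  ]
162 [0.5766 0.0362 0.07  ]
168 [0.5759 0.0303 0.0689]
174 [0.5752 0.0247 0.0693]
180 [0.5746 0.019  0.0696]
186 [0.5739 0.0134 0.0704]
192 [0.5732 0.0076 0.0705]
198 [0.5725 0.0014 0.0698]
204 [ 0.5701 -0.0218  0.0195]
210 [ 0.5692 -0.0291  0.0192]
216 [ 0.5684 -0.0362  0.0198]
222 [ 0.5675 -0.0437  0.0196]
228 [ 0.5666 -0.0512  0.0197]
234 [ 0.5658 -0.0587  0.0199]
240 [ 0.5648 -0.0669  0.0189]
246 [ 0.5639 -0.0745  0.0197]
252 [0.5741 0.021  0.2166]
258 [0.5741 0.0213 0.2231]
```

```bash
cat >> h.py <<'E'
yaw=np.radians(82.8); U=np.array([np.cos(yaw),np.sin(yaw),0])
C0=np.array([.5826-.0919*.1262,0,0])
def line(s,z):  # point on the rail's centre line, s = distance along U from y=0
    p=C0+U*s; p[2]=z; return p
t=np.radians(5)
RT=(R.from_rotvec(np.cross([0,0,-1],U)*t)*R.from_euler('xyz',[np.pi,0,yaw]))
ORI=RT.as_euler('xyz')
E
python3 - <<'E'
from h import *
print(RT.as_matrix()[:,2], U)
s0=-.045
manip.move_ptp(line(s0,.13),ORI)
manip.move_straight(line(s0,.038),rate=.1)
manip.sleep(.2)
st=manip.read_state();p,d=manip.camera("wrist");cv2.imwrite("pics/w2.png",p)
p,d=manip.camera("scene");cv2.imwrite("pics/s2.png",cv2.resize(p[150:290,240:420],None,fx=4,fy=4))
print(st['eef_pos'],st['contact_force'],st['time_s'])
E
```

```text
[ 0.01092351  0.08646849 -0.9961947 ] [0.12533323 0.9921147  0.        ]
[ 0.5658995 -0.044697   0.0386876] [-0.82192398 -0.02858791 -0.99049278] 6.4
```

View pics/w2.png

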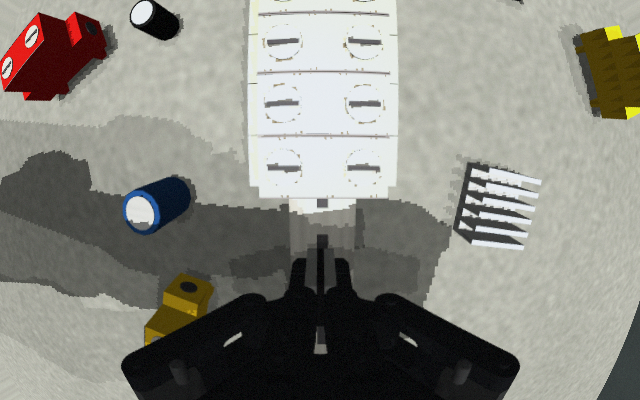

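View pics/s2.png

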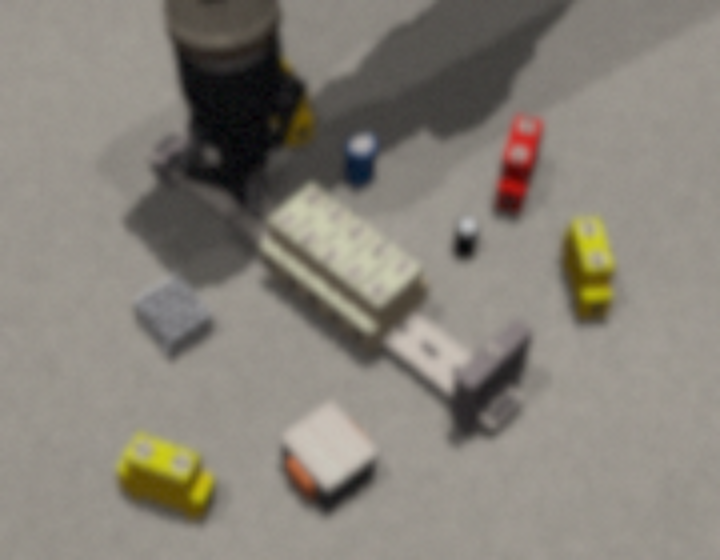

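The fingers sit at (322,260), centred behind the free end of the row at about row 197. Now a slow push, then small steps watching the force.

```bash
python3 - <<'E'
from h import *
def f():
    manip.sleep(.1);st=manip.read_state();return st,float(st['contact_force']@U)
st,b=f();print('base',b)
def go(s,r):
    manip.move_straight(line(s,.038),rate=r);st,x=f()
    print(round(s,4),((st['eef_pos']-C0)@U).round(4),st['eef_pos'][2].round(4),'F',round(x-b,2),st['contact_force'].round(1),round(st['time_s'],1));return x-b
go(-.016,.05)
for s in (0,.025,.05,.056):
    if go(s,.025)<-7: print("early");break
else:
    s=.056
    while s<.072:
        s+=.001
        if go(s,.02)<-7: break
p,d=manip.camera("wrist");cv2.imwrite("pics/w3.png",p)
st=manip.read_state();np.savez("w3.npz",p=p,d=d,pos=st['eef_pos'],rot=st['tool_rot'])
p,d=manip.camera("side");cv2.imwrite("pics/s3.png",cv2.resize(p[140:260,240:400],None,fx=5,fy=5))
E
```

```text
base -0.5052679291053985
-0.016 -0.0166 0.038 F 0.32 [-1.1 -0.1  0. ] 7.4
0 0.0004 0.038 F 0.5 [-0.7  0.1  1.1] 8.3
0.025 0.0253 0.038 F 0.62 [-0.4  0.2 -0.7] 9.6
0.05 0.0503 0.038 F 0.1 [-0.2 -0.4 -0.4] 10.8
0.056 0.0565 0.038 F 0.23 [-0.5 -0.2  0. ] 11.3
0.057 0.057 0.038 F -0.76 [-0.4 -1.2  0.4] 11.7
0.058 0.0577 0.038 F -2.27 [-0.2 -2.8  0.2] 12.0
0.059 0.0591 0.038 F -0.54 [ 0.5 -1.1 -0.2] 12.4
0.06 0.0602 0.038 F -0.87 [ 0.6 -1.5 -0.1] 12.7
0.061 0.0611 0.038 F -0.89 [ 0.4 -1.5 -0.3] 13.1
0.062 0.0621 0.038 F -1.54 [ 0.1 -2.1  0.9] 13.4
0.063 0.0631 0.038 F -1.47 [-0.1 -2.   0.4] 13.8
0.064 0.0641 0.038 F -0.81 [ 0.7 -1.4  0.2] 14.1
0.065 0.0651 0.038 F -1.24 [-0.4 -1.7  0.5] 14.5
0.066 0.0661 0.038 F -1.15 [ 0.1 -1.7  1. ] 14.8
0.067 0.0671 0.038 F -0.95 [-0.7 -1.4  0.4] 15.2
0.068 0.0674 0.038 F -4.3 [-0.7 -4.8  0.4] 15.5
0.069 0.0675 0.038 F -5.86 [-1.1 -6.3  2.1] 15.9
0.07 0.0676 0.038 F -7.93 [-1.4 -8.3  2.7] 16.2
```

View pics/w3.png

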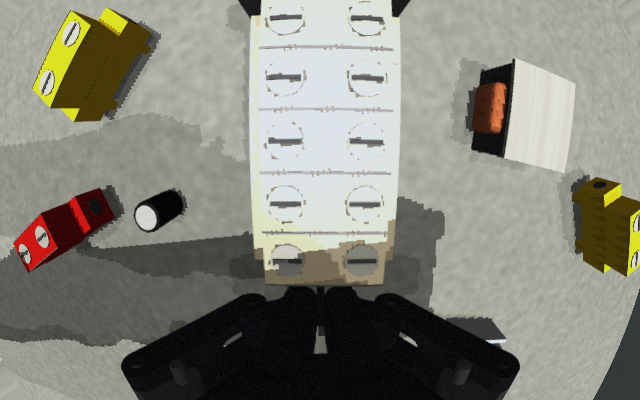

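View pics/s3.png

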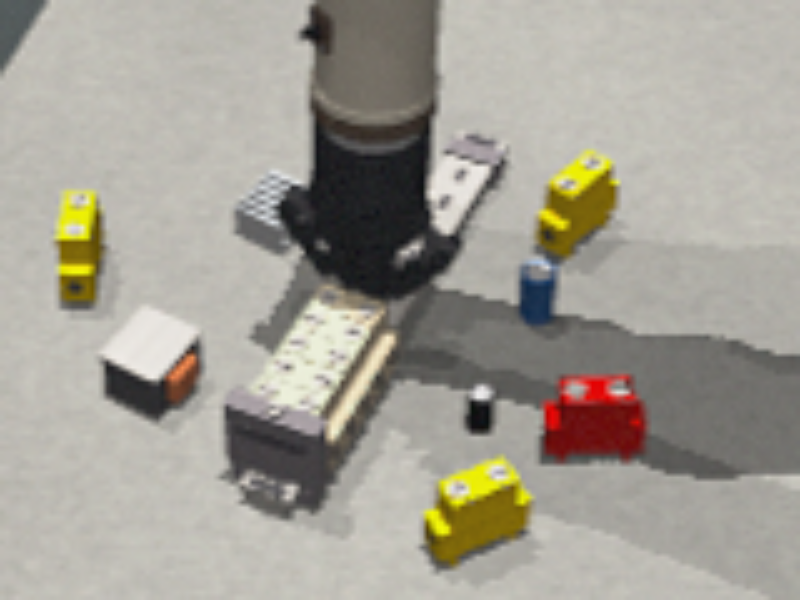

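The row advanced freely at about 1 N, then stalled at s = 0.0675 (predicted 0.067) with the force rising to 8 N, so it is against the stop. The wrist view shows the last block at rows 235–283 against the fingers, and the side view shows the row against the stop at (280,440). Next I back off and check.

```bash
python3 - <<'E'
from h import *
manip.move_straight(line(.03,.038),rate=.05)
manip.move_straight(line(.03,.16),rate=.12)
manip.move_ptp(line(.06,.2),R.from_euler('xyz',[np.pi,0,yaw]).as_euler('xyz'))
manip.sleep(.2)
st=manip.read_state();p,d=manip.camera("wrist")
cv2.imwrite("pics/w4.png",cv2.resize(p[0:230,230:420],None,fx=2.6,fy=2.6,interpolation=cv2.INTER_CUBIC))
W=cloud("wrist",d,st)
v,u=np.mgrid[:400,:640]
s=(W-C0)@U; a=(W-C0)@np.array([U[1],-U[0],0])
k=(np.abs(a)<.02)&(W[...,2]>.06)&(W[...,2]<.075)&(d>0)&(v<240)
print('tops s range',np.percentile(s[k],[0.5,99.5]).round(4),'z',np.percentile(W[k][:,2],[1,50,99]).round(4))
for c in (300,322,345):
  print(c,[(r,s[r,c].round(3),W[r,c,2].round(3)) for r in range(20,240,5) if W[r,c,2]<.066 or W[r,c,2]>.073])
k=(np.abs(a)<.03)&(W[...,2]>.0765)&(W[...,2]<.09)&(d>0)&(v<200);print('stop top',k.sum(), s[k].min() if k.any() else 0)
for c in ["scene","side"]:
    p,d=manip.camera(c);K,Rm,t0=cam_pose(c)
    cv2.imwrite(f"pics/{c}4.png",cv2.resize(p[150:290,230:420],None,fx=4,fy=4))
    for n in ["cap_large","cap_small","heatsink","transformer","spool"]:
        for l in manip.landmark_of(n,c)[:1]: print(c,n,(Rm@np.array(l['location'])+t0).round(3))
print(st['contact_force'],st['time_s'])
E
```

```text
tops s range [0.0791 0.1889] z [0.068  0.0697 0.0717]
300 [(20, np.float64(0.23), np.float64(-0.002)), (25, np.float64(0.204), np.float64(0.076)), (30, np.float64(0.199), np.float64(0.079)), (35, np.float64(0.195), np.float64(0.076)), (40, np.float64(0.191), np.float64(0.076)), (175, np.float64(0.06), np.float64(-0.0)), (180, np.float64(0.054), np.float64(-0.001)), (185, np.float64(0.049), np.float64(-0.001)), (190, np.float64(0.043), np.float64(-0.001)), (195, np.float64(0.037), np.float64(-0.001)), (200, np.float64(0.031), np.float64(-0.001)), (205, np.float64(0.025), np.float64(-0.002)), (210, np.float64(0.019), np.float64(-0.001)), (215, np.float64(0.013), np.float64(-0.001)), (220, np.float64(0.007), np.float64(-0.001)), (225, np.float64(0.001), np.float64(0.0)), (230, np.float64(-0.006), np.float64(-0.001)), (235, np.float64(-0.012), np.float64(-0.001))]
322 [(20, np.float64(0.141), np.float64(0.33)), (25, np.float64(0.204), np.float64(0.077)), (30, np.float64(0.199), np.float64(0.079)), (35, np.float64(0.194), np.float64(0.082)), (40, np.float64(0.191), np.float64(0.076)), (17
[... 1085 characters left out ...]
25), np.float64(-0.001)), (210, np.float64(0.019), np.float64(0.0)), (215, np.float64(0.013), np.float64(-0.0)), (220, np.float64(0.007), np.float64(0.0)), (225, np.float64(0.0), np.float64(-0.001)), (230, np.float64(-0.006), np.float64(-0.001)), (235, np.float64(-0.012), np.float64(-0.001))]
stop top 1223 0.18861590349563548
scene cap_large [ 0.478 -0.007 -0.002]
scene cap_small [ 0.485  0.108 -0.002]
scene heatsink [ 0.677 -0.028 -0.002]
scene spool [ 0.379  0.391 -0.   ]
side cap_large [ 0.478 -0.004 -0.   ]
side cap_small [0.493 0.103 0.001]
side heatsink [ 0.679 -0.031  0.   ]
side transformer [0.704 0.134 0.002]
side spool [0.377 0.386 0.002]
[ 0.60549155 -0.19760626 -0.13780937] 18.95
```

View pics/w4.png

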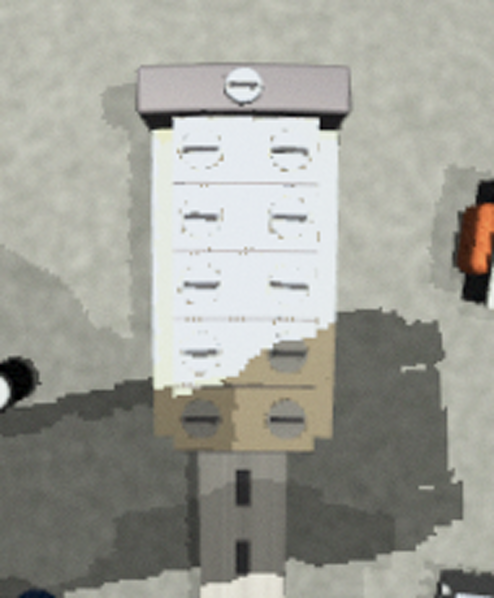

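View pics/scene4.png

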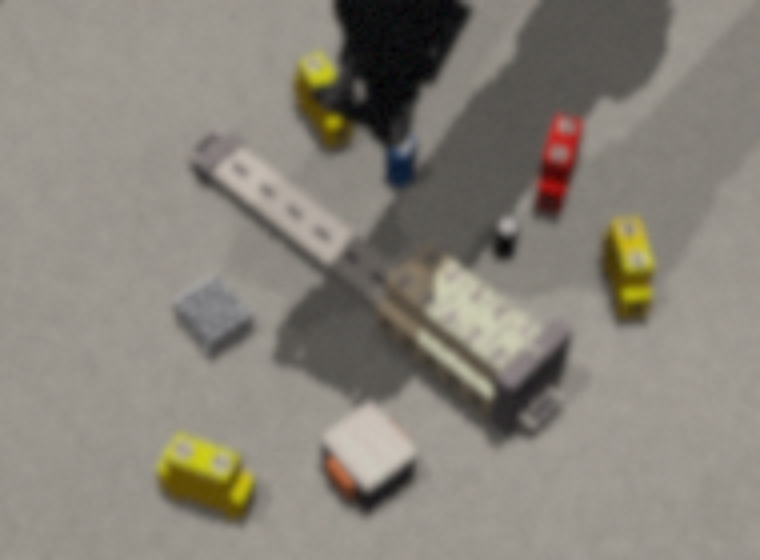

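The enlarged wrist view shows the five blocks face to face with only hairline seams, and the leading block meets the stop at (245,118). The row spans s = 0.079–0.189, or 110 mm, which matches 5 × 22 mm, and the stop face is at 0.1886. The hand is well above the row, so I hand in.

```bash
python3 -c "
from rig import manip
manip.job_done()"
```

```text
the job is handed in; nothing more can be done
```

The five-block row is now hard against the tall end stop with no gaps. I pushed it there slowly as one train from its free end, with the closed fingertips low on the last block, then backed off, raised the hand clear and handed in. The last clock reading before that was about 19 s of the 40 s allowed.

- **Push:** near the stop, where I stepped 1 mm at a time, the row slid at about 1–2 N. It then stalled within 1 mm of the predicted place, and I stopped at about 8 N.
- **Row:** after backing off, it measures 110 mm from end to end, which is 5 × 22 mm. The wrist view shows only hairline seams, and the leading face sits at the stop face (both at about 0.189 m along the rail).
- **Bystanders:** the large and small capacitors, heat sink, transformer and spool are where they were, within the networks' error of about 4 mm. The scene camera's network missed the transformer in the last check, but the side camera placed it unchanged. I did not measure the screwdriver and board again; the hand stayed over the rail, well away from both.
- **Oddity:** the force readings between the early, longer moves showed almost no friction. The hand had probably stopped slightly past contact and relaxed; the pictures confirm the row moved as intended.

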